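Take a reading through the test kiln's sight port

ROBOT

A 6-joint arm with a two-finger parallel gripper is mounted at the origin on a cart in front of the work surface, level with it; the furniture and walls round the work are solid. World frame = base frame: x ahead of the robot, y to its left, z up, the work surface at z = 0. Lengths are in m, angles in rad, forces in N, time in s.
With the tool pointing down it reaches from about 0.3 to 0.875 m from the base axis. Payload 6.4 kg.
Tool frame: the origin (TCP) lies between the finger pads; the fingertips stand 25 mm ahead of it and the grasp point (between the pads) lies 6 mm ahead of it; z points along the fingers, y is the line along which they close (so a half turn about z gives the same grasp; the last joint's range is limited). The gripper opens to 85 mm and grips with 20 to 120 N. Pads are 22 mm wide; open, the fingers measure 114 mm over their backs; the gripper's body (76 mm by 85 mm) begins 54 mm behind the grasp point. The pads swing forward as they close: fully open they stand 13 mm farther back than shut.
Start: joints at [-1.422, 0.181, 1.607, -0, 1.354, -0.206], TCP at [0.2, -0.539, 0.256] pointing down, gripper open.
Joint ranges: [-2.99, 2.99], [-0.89, 2.07], [0.3, 2.58], [-1.14, 4.28], [0, 2.63], [-3.12, 3.12]. Speed limits (rad/s): [2.57, 2.57, 3.01, 3.14, 3.14, 3.14].

INTERFACE

Orientations are given as a unit quaternion [w, x, y, z].
In Python, from bench import ctrl gives the robot as it stands.
- The arm moves only by the tool servo_tool, never from a script. Its argument "series" is text: rows parted by semicolons, each of 7 numbers parted by spaces: the gripper command: -1 is fully open, 1 is shut, values between are in proportion, then the shift along the tool's x, y, z in m, then the turn, a rotation vector about the tool's x, y, z in degrees. A call has 1 to 12 rows; each row is the pose to reach, as a shift and turn from the pose commanded when the call began, along the tool's axes at that moment; what a row does not reach only later rows make up. A row lasts 1/12 s, in which the tool goes at most 41.7 mm and 7.16 degrees, less where a joint would pass 70% of its speed; a pose out of reach is approached as far as the arm can. A call with a gripper value outside its range is refused whole. The fingers move at their own pace and stop on an object; the grip force is fixed at half the most. Time passes only in rows, so rows that repeat a pose let the fingers close. It gives the time, the measured TCP pose, the force, the opening and the grip force at its end, in the units of the state.
- ctrl.get_obs(): the state, without advancing time (a new reading comes with each control period).
- ctrl.camera(name): name is "scene" or "top"; returns a dict with "img" (480x640x3 uint8, red, green, blue), "z_map" (480x640 float32, m along the optical axis (not along the pixel's ray), 0 where there is no reading), "fovy" (degrees; the focal length in pixels is half the picture's height over the tangent of half this angle, whatever the lens; pixels are square), "cx", "cy" (the principal point, pixels), "extrinsics" (4x4, takes a point from camera to world coordinates). Camera axes: x right, y down, z forward; pixel columns grow to the right and rows downward; lengths in m; the calibration is good to about 2 mm. A picture is of the moment at which its call begins.
- ctrl.hand_in(): hands the job in; it is judged then, once.
The state is a dict: "time_s": time; "q": joint angles; "dq": joint speeds; "joint_efforts": joint torques, N m; "eef_pos": TCP position; "eef_rot": TCP orientation; "wrist_force": force on the tool from outside, world axes, zero at the start; "torque": the same for the moment, N m; "opening": opening from 0.0 (shut) to 1.0 (fully open); "grasp_force": force on a finger pad.
Only numpy, scipy, OpenCV 4.12 (cv2) and the standard library are available. Lean on these libraries where they do the work, as an engineer would, in place of code of your own. Each camera call takes 0.05 s, during which the arm holds its last target. There are 200 camera calls.

TASK

Unscrew the sight-port cap of the little drum kiln anticlockwise until it comes free, lift it off and stand it, knob up, wholly on the round plywood bat. Then take the bent-head thermometer wand from its wooden cradle, point its lens from above at the middle of the pale disc in the open port from about 10 cm away and hold it steady there for two seconds, and lay it back in its cradle. Leave the cap on the bat and the other things where they are.

Things in the scene. Friction and masses are not known exactly. Their poses are not given: they have to be found in the camera images.
- port_disc (a point): Centre of the pale disc, 37 mm across, facing straight up (z) 6 mm deep in the port on top of the fixed grey drum kiln; covered by the cap at the start. The port's rim is 5 mm above this point, the kiln's lid 17 mm below. x: level, towards one of the two gaps in the port's collar (the other is along -x); small dark bars on the lid mark them.
- kiln: The same kiln: a drum 150 mm across and 100 mm high; origin at the centre of its underside on the table, axes as port_disc. A control box with a dial stands out 26 mm from its side (37 mm with the dial) on the -x side, up to 80 mm above the table.
- cap_knob (a point): Middle of the knob of the port's loose cap, on the cap's axis. The cap is a dark steel disc, 70 mm across and 24 mm high, with a round black knob on top, 42 mm across and 32 mm high; 160 g. This point is 16 mm below the knob's top, 16 mm above the steel disc's top, 40 mm above the cap's lower edge. z: the axis, up; x: towards one of two inner lugs (other: -x), marked by small bright bars.
- cap: The same cap; origin at the centre of its lower edge. Its lugs hold it under the port's collar; it turns freely without rising. After 1.85 to 2.25 rad anticlockwise from above, when its x axis lies along port_disc's x, either way round (within 0.2 rad), the lugs are in the gaps and it lifts straight off, clear after 20 mm. A stop ends the turn 0.15 rad past that.
- bat_top (a point): Centre of the upper face of the round plywood bat: a flat disc 140 mm across, 12 mm thick, fixed on the table. z up.
- wand_center (a point): Centre of the loose thermometer wand's handle, 160 g: grey, straight, 143 mm long (75 mm behind this point to 68 mm ahead), 26 mm wide, 24 mm high, with a round head, 32 mm across at its end, bent down at the front. x: along the handle to the head; y: across it (26 mm, the way to grip); z: up in the cradle. It balances a little ahead of this point.
- wand_lens (a point): Middle of the lens at the end of the wand's head: 83.1 mm ahead of wand_center along the wand's x and 45.3 mm below it. z: the way the lens looks, out of the head: 65 degrees below the handle's direction, in the wand's x-z plane.
- wand: The same wand; origin and axes as wand_center.
- cradle_seat (a point): Where wand_center is when the wand lies in its fixed wooden cradle: 74 mm above the table. Two forked uprights, 12 mm thick, centred 34 mm before and behind (56 mm free between them), have slots 32 mm wide, floor 62 mm and prong tops 90 mm up, flared; base board 100x64x8 mm. x: along the handle, as the wand lay; z: up. The wand goes in and out straight up and down.
- tape: Bystander, leave alone: roll of pale masking tape, 104 mm across, 25 mm high; origin at the centre of its underside.
- rib: Bystander, leave alone: half-moon wooden rib, 47x100x6 mm, lying flat; origin at the centre of its underside.
- bowl: Bystander, leave alone: blue-green water bowl, 132 mm across, 52 mm high; origin at the centre of its underside.
- roller: Bystander, leave alone: brayer: small black roller with a turned wooden handle, 160 mm long; origin at the centre of its underside.
- cutter: Bystander, leave alone: round sheet-metal ring cutter, 56 mm across, 20 mm high; origin at the centre of its underside.
- punnet: Bystander, leave alone: clear plastic punnet, 136x94x44 mm; origin at the centre of its underside.

How it is judged:
By the outcome, as a careful person would: the job done as asked, in the order asked, and still so for the second after the job is handed in, with the robot touching nothing.
It also fails if it takes over 58 s, if anything falls off the work surface, if the arm or the gripper's body presses on something with over 40 N, if the wrist force passes 120 N, or if a joint passes its speed limit or range.

## Working session

There is one attempt and no reset: what is moved stays moved. The work goes in short steps, Python scripts to look and compute and a tool call to move; the robot and the scene stay as the last step left them, time stands still between calls to the robot, and variables do not carry over. Pictures are saved under pics/ and viewed, at most 10 in all, crops included, and the job is handed in when it is done.

Besides the shell and the picture viewer there is one more tool, called after "Call:" by a JSON object that holds its "method" and its "body". servo_tool: Moves the arm, as the interface text tells. Its arguments: {"type":"object","properties":{"series":{"type":"string"}},"required":["series"]}

```bash
mkdir -p pics
cat > h.py <<'E'
import numpy as np, cv2
from bench import ctrl
def cam(n):
    c=ctrl.camera(n); c['f']=240/np.tan(np.radians(c['fovy'])/2); return c
def save(c,p): cv2.imwrite(p,c['img'][:,:,::-1])
def pts(c):
    z=c['z_map']; v,u=np.mgrid[:480,:640]
    P=np.stack([(u-c['cx'])/c['f']*z,(v-c['cy'])/c['f']*z,z],-1)
    E=np.array(c['extrinsics']); return P@E[:3,:3].T+E[:3,3]
def ray(c,u,v,h):
    E=np.array(c['extrinsics']); d=E[:3,:3]@np.array([(u-c['cx'])/c['f'],(v-c['cy'])/c['f'],1]); o=E[:3,3]
    return o+d*(h-o[2])/d[2]
E
python3 - <<'E'
from h import *
for n in('scene','top'):
    c=cam(n); save(c,f'pics/{n}0.png'); print(n,c['fovy'],c['cx'],c['cy'],np.round(c['extrinsics'],3).tolist())
o=ctrl.get_obs(); print(o['eef_pos'],o['eef_rot'],o['opening'],o['time_s'])
E
```

```text
scene 57.82003956093631 322.4952628487107 246.9450915539779 [[0.903, -0.245, 0.351, 0.035], [-0.429, -0.533, 0.73, -1.099], [0.008, -0.81, -0.586, 1.035], [0.0, 0.0, 0.0, 1.0]]
top 49.18742456046389 315.17014010283094 243.79303399217076 [[-0.007, -0.996, 0.09, 0.437], [-1.0, 0.007, -0.004, 0.041], [0.004, -0.09, -0.996, 1.673], [0.0, 0.0, 0.0, 1.0]]
[ 0.19969355 -0.53871744  0.25547123] [-7.96661224e-04  9.84306621e-01  1.76464841e-01  2.38016338e-05] 0.9990691287465564 0.1
```

View pics/scene0.png

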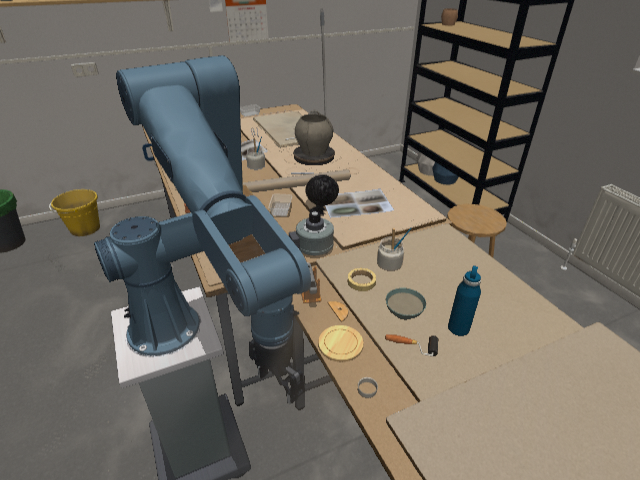

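View pics/top0.png

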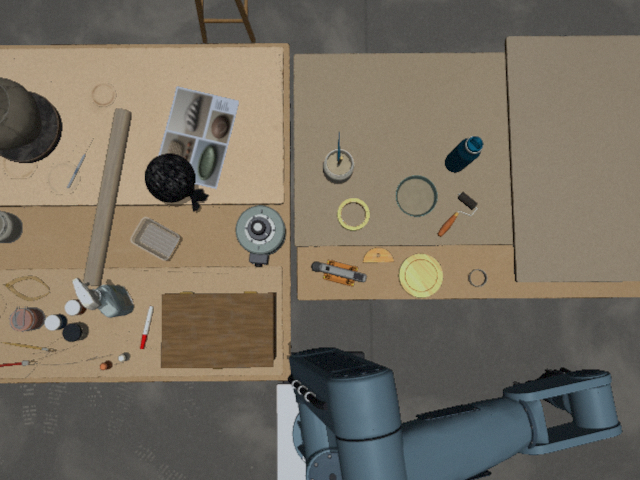

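The scene view shows the kiln with its cap at about (315,235), the cradle at (311,288) and the bat at (341,343). In the top view they are at (260,230), (338,271) and (421,275). Next I zoom in and measure.

Run:
```python
from h import *
t=cam('top'); s=cam('scene')
def crop(c,u,v,w,h,W,H): return cv2.resize(c['img'][v:v+h,u:u+w,::-1],(W,H),interpolation=cv2.INTER_CUBIC)
a=np.hstack([crop(t,230,200,64,48,400,300),crop(t,306,247,64,48,400,300)])
b=np.hstack([crop(s,283,200,64,64,400,300),crop(s,285,255,64,64,400,300)])
cv2.imwrite('pics/z1.png',np.vstack([a,b]))
for n,c in(('top',t),('scene',s)):
    P=pts(c)
    for nm,x0,y0,r in(('kiln',.45,.13,.12),):pass
P=pts(t)
def rep(name,m):
    q=P[m]; print(name,len(q),q.min(0).round(4),q.max(0).round(4),((q.min(0)+q.max(0))/2).round(4),np.median(q,0).round(4))
v,u=np.mgrid[:480,:640]
def box(a,b,c_,d): return (u>=a)&(u<=c_)&(v>=b)&(v<=d)
z=P[...,2]
k=box(225,195,295,275)
rep('lid',k&(z>.09)&(z<.108)); rep('captop',k&(z>.115)&(z<.14)); rep('knob',k&(z>.145))
rep('bat',box(395,250,446,300)&(z>.006)&(z<.02))
rep('wand',box(306,252,372,292)&(z>.078)); rep('cradle',box(306,252,372,292)&(z>.055)&(z<.2))
rep('table',box(380,285,395,295))
Q=P[box(306,252,372,292)&(z>.08)]
for w in range(306,372,4):
    m=box(w,252,w+3,292)&(z>.05)
    if m.any(): print(w,P[m].mean(0).round(3),z[m].max().round(3))
```

```text
lid 1417 [0.5537 0.1276 0.09  ] [0.7005 0.2735 0.108 ] [0.6271 0.2005 0.099 ] [0.6228 0.1974 0.1002]
captop 261 [0.5925 0.1654 0.1159] [0.6596 0.2336 0.1399] [0.626  0.1995 0.1279] [0.6195 0.1945 0.1284]
knob 198 [0.4373 0.0407 0.1462] [0.6487 0.2206 1.6725] [0.543  0.1307 0.9094] [0.6241 0.1974 0.1603]
bat 1537 [ 0.4139 -0.3832  0.006 ] [ 0.5667 -0.2175  0.02  ] [ 0.4903 -0.3003  0.013 ] [ 0.4868 -0.2998  0.0124]
wand 468 [ 0.4373 -0.1193  0.0781] [0.5319 0.0407 1.6725] [ 0.4846 -0.0393  0.8753] [ 0.4952 -0.0466  0.0861]
cradle 537 [ 0.4617 -0.12    0.0553] [0.5319 0.0349 0.0979] [ 0.4968 -0.0426  0.0766] [ 0.498  -0.0433  0.0852]
table 176 [ 0.4241 -0.2205 -0.0083] [0.4561 0.0407 1.6725] [ 0.4401 -0.0899  0.8321] [ 0.4401 -0.1941  0.0005]
314 [0.515 0.032 0.06 ] 0.075
318 [0.511 0.022 0.123] 1.673
322 [0.511 0.009 0.086] 0.092
326 [ 0.501 -0.002  0.117] 1.673
330 [ 0.507 -0.014  0.109] 1.673
334 [ 0.504 -0.027  0.085] 0.094
338 [ 0.494 -0.035  0.169] 1.673
342 [ 0.494 -0.051  0.085] 0.093
346 [ 0.487 -0.061  0.12 ] 1.673
350 [ 0.486 -0.076  0.083] 0.096
354 [ 0.491 -0.087  0.085] 0.096
358 [ 0.48  -0.096  0.13 ] 1.673
362 [ 0.477 -0.103  0.174] 1.673
366 [ 0.483 -0.119  0.083] 0.088
370 [0.437 0.041 1.673] 1.673
```

View pics/z1.png

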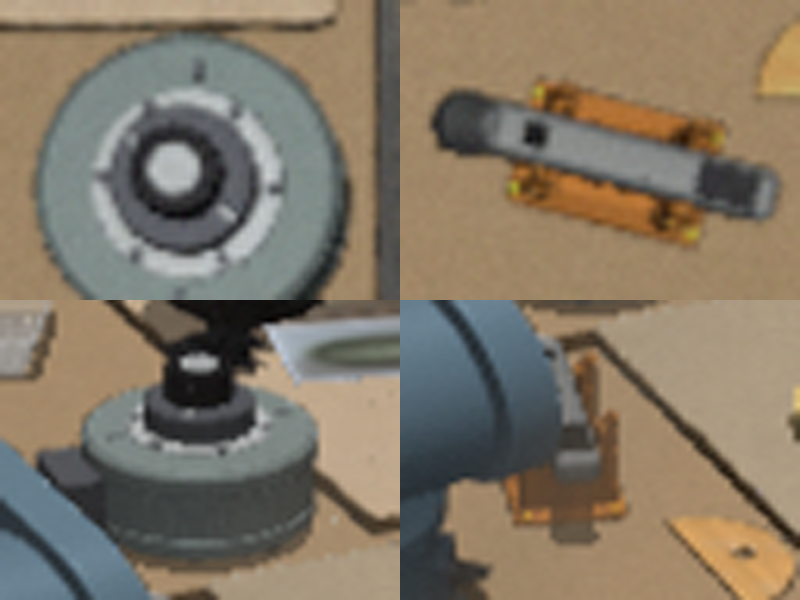

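The zoom shows the kiln marks at crop (199,70) and (183,293), and the cap's bright bars at (133,135) and (230,213). The wand's round head is on the left, towards +y. I refine the positions with both views and work out the hover move.

```bash
cat >> h.py <<'E'
from scipy.spatial.transform import Rotation as R
def obs():
    o=ctrl.get_obs(); w=o['eef_rot']; return o,np.array(o['eef_pos']),R.from_quat([w[1],w[2],w[3],w[0]])
def down(yaw): # tool x at yaw (deg), z down
    c,s=np.cos(np.radians(yaw)),np.sin(np.radians(yaw))
    return R.from_matrix(np.array([[c,s,0],[s,-c,0],[0,0,-1]]))
def mv(p,r):
    o,p0,r0=obs(); d=r0.inv().apply(np.array(p)-p0); t=(r0.inv()*r).as_rotvec(degrees=True)
    print('shift',d.round(4),'turn',t.round(2))
def st():
    o,p,r=obs(); m=r.as_matrix()
    print('t',round(o['time_s'],2),'p',p.round(4),'yaw',np.degrees(np.arctan2(m[1,0],m[0,0])).round(2),'zax',m[:,2].round(3),'F',np.round(o['wrist_force'],1),'T',np.round(o['torque'],2),'op',round(o['opening'],3),'gf',round(o['grasp_force'],1),'q',np.round(o['q'],2))
E
python3 - <<'E'
from h import *
t=cam('top'); s=cam('scene')
f=lambda x,y:(230+x/6.25-.42,200+y/6.25-.42)
a=ray(t,*f(199,70),.1);b=ray(t,*f(183,293),.1); d=a-b; print('kiln',(a+b)/2,np.linalg.norm(d),np.degrees(np.arctan2(d[1],d[0])))
a=ray(t,*f(133,135),.1285);b=ray(t,*f(230,213),.1285); d=a-b; print('cap',(a+b)/2,np.linalg.norm(d),np.degrees(np.arctan2(d[1],d[0])))
for n,c in(('top',t),('scene',s)):
    P=pts(c); r=np.hypot(P[...,0]-.626,P[...,1]-.2)
    k=P[(r<.05)&(P[...,2]>.155)&(P[...,2]<.17)]; print(n,'knobtop',k.mean(0),np.median(k[:,2]))
    k=P[(r<.09)&(P[...,2]>.09)&(P[...,2]<.105)]; print(n,'lid',((k.min(0)+k.max(0))/2),np.median(k[:,2]))
    k=P[(np.hypot(P[...,0]-.49,P[...,1]+.3)<.09)&(P[...,2]>.008)&(P[...,2]<.016)]; print(n,'bat',((k.min(0)+k.max(0))/2),k.max(0)-k.min(0),np.median(k[:,2]))
# wand axis: grey pixels in top
hsv=cv2.cvtColor(t['img'],cv2.COLOR_RGB2HSV); P=pts(t)
m=np.zeros((480,640),bool); m[250:292,306:372]=True
g=(m&(hsv[...,1]<70)&(P[...,2]>.07)&(P[...,2]<.11))
uv=np.argwhere(g)[:,::-1].astype(np.float32)
(c,wh,an)=cv2.minAreaRect(uv); print('wand rect',c,wh,an)
W=np.array([ray(t,*p,.086) for p in cv2.boxPoints((c,wh,an))]); print(W.round(4)); print('ctr',W.mean(0))
print('zmed',np.median(P[g][:,2]))
# cradle orange
o=(m&(hsv[...,1]>170)&(P[...,2]>.08)&(P[...,2]<.1)); print('prongs',P[o].mean(0),o.sum(), ((P[o].min(0)+P[o].max(0))/2))
st(); mv([.6262,.1998,.25],down(35))
E
```

```text
kiln [0.6274508 0.1997196 0.1      ] 0.10862624594819155 -3.9568077574181246
cap [0.62747154 0.20138348 0.1285    ] 0.059448082783256376 50.8033300148272
top knobtop [0.62626388 0.20062065 0.16087545] 0.1610823984557943
top lid [0.62704139 0.20068894 0.09753913] 0.09975913774449063
top bat [ 0.49649739 -0.29972619  0.01200305] [0.1644621  0.16877101 0.00798486] 0.01214952275200254
scene knobtop [0.62284815 0.19831248 0.16079735] 0.1608699636456158
scene lid [0.62409582 0.19895271 0.09752118] 0.10089135794496362
scene bat [ 0.49681202 -0.29715567  0.01200437] [0.16356851 0.14178386 0.00798068] 0.012782537155162643
wand rect (341.4207763671875, 271.8081970214844) (50.19560623168945, 8.384382247924805) 14.420774459838867
[[ 0.5029  0.0318  0.086 ]
 [ 0.5275  0.0253  0.086 ]
 [ 0.4886 -0.1214  0.086 ]
 [ 0.4642 -0.1147  0.086 ]]
ctr [ 0.49579924 -0.04476279  0.086     ]
zmed 0.08546882621774166
prongs [ 0.49575354 -0.04127645  0.08641819] 36 [ 0.49521739 -0.04653972  0.08787088]
t 0.3 p [ 0.1998 -0.539   0.256 ] yaw 20.33 zax [-0.     0.001 -1.   ] F [ 0.2 -0.1 -0.4] T [ 0.03  0.   -0.02] op 0.998 gf 0.0 q [-1.42  0.18  1.61  0.    1.35 -0.21]
shift [ 0.6566 -0.5447  0.0064] turn [-3.000e-02 -1.000e-02 -1.467e+01]
```

Call:
{"method": "servo_tool", "body": {"series": "-1 0.656 -0.544 0.006 0 0 -14.7; -1 0.656 -0.544 0.006 0 0 -14.7; -1 0.656 -0.544 0.006 0 0 -14.7; -1 0.656 -0.544 0.006 0 0 -14.7; -1 0.656 -0.544 0.006 0 0 -14.7; -1 0.656 -0.544 0.006 0 0 -14.7; -1 0.656 -0.544 0.006 0 0 -14.7; -1 0.656 -0.544 0.006 0 0 -14.7; -1 0.656 -0.544 0.006 0 0 -14.7; -1 0.656 -0.544 0.006 0 0 -14.7; -1 0.656 -0.544 0.006 0 0 -14.7; -1 0.656 -0.544 0.006 0 0 -14.7"}}

```text
time_s: 1.3
eef_pos: [0.4504, -0.1042, 0.2531]
eef_rot: [0.0, 0.954, 0.301, 0.0]
wrist_force: [1.7, -1.4, -0.7]
opening: 1.004
grasp_force: 0.0
```

```bash
python3 -c "
from h import *
st(); mv([.6255,.1995,.25],down(35))"
```

```text
t 1.3 p [ 0.4504 -0.1042  0.2531] yaw 35.02 zax [ 0.001 -0.    -1.   ] F [ 1.7 -1.4 -0.7] T [ 0.01 -0.04  0.03] op 1.004 gf 0.0 q [-0.48 -0.08  1.88  0.    1.33  0.47]
shift [ 0.3177 -0.1483  0.0031] turn [ 0.05 -0.03  0.02]
```

Call:
{"method": "servo_tool", "body": {"series": "-1 0.3 -0.14 0.003 0 0 0; -1 0.3 -0.14 0.003 0 0 0; -1 0.3 -0.14 0.003 0 0 0; -1 0.3 -0.14 0.003 0 0 0; -1 0.3 -0.14 0.003 0 0 0; -1 0.3 -0.14 0.003 0 0 0; -1 0.3 -0.14 0.003 0 0 0; -1 0.3 -0.14 0.003 0 0 0; -1 0.3 -0.14 0.003 0 0 0; -1 0.3 -0.14 0.003 0 0 0; -1 0.3 -0.14 0.003 0 0 0; -1 0.3 -0.14 0.003 0 0 0"}}

```text
time_s: 2.3
eef_pos: [0.6147, 0.1796, 0.2497]
eef_rot: [0.0, 0.954, 0.3, -0.0]
wrist_force: [-0.4, 0.2, -0.3]
opening: 0.999
grasp_force: 0.0
```

```bash
python3 -c "
from h import *
st(); mv([.6255,.1995,.158],down(35))
s=cam('scene')
P=pts(s)
z=P[...,2]
for n in ('scene',):
  k=P[(np.hypot(P[...,0]-.625,P[...,1]-.2)<.09)&(z>.09)&(z<.105)]; print((k.min(0)+k.max(0))/2,len(k))
save(s,'pics/s2.png')"
```

```text
t 2.3 p [0.6147 0.1796 0.2497] yaw 34.97 zax [-0. -0. -1.] F [-0.4  0.2 -0.3] T [-0.01  0.01 -0.01] op 0.999 gf 0.0 q [ 0.1   0.33  1.44 -0.    1.37  1.06]
shift [ 0.0203 -0.0101  0.0917] turn [ 0.    0.03 -0.03]
[0.62469868 0.20033    0.09748021] 433
```

Call:
{"method": "servo_tool", "body": {"series": "-1 0.02 -0.01 0.02 0 0 0; -1 0.02 -0.01 0.05 0 0 0; -1 0.02 -0.01 0.075 0 0 0; -1 0.02 -0.01 0.092 0 0 0; -1 0.02 -0.01 0.092 0 0 0; 1 0.02 -0.01 0.092 0 0 0; 1 0.02 -0.01 0.092 0 0 0; 1 0.02 -0.01 0.092 0 0 0; 1 0.02 -0.01 0.092 0 0 0; 1 0.02 -0.01 0.092 0 0 0; 1 0.02 -0.01 0.092 0 0 0; 1 0.02 -0.01 0.092 0 0 0"}}

```text
time_s: 3.35
eef_pos: [0.6265, 0.2014, 0.1606]
eef_rot: [-0.0, 0.954, 0.301, 0.002]
wrist_force: [-3.3, 2.2, 7.0]
opening: 0.472
grasp_force: 61.3
```

```bash
python3 -c "
from h import *
st()"
```

```text
t 3.35 p [0.6265 0.2014 0.1606] yaw 35.04 zax [ 0.003  0.002 -1.   ] F [-3.3  2.2  7. ] T [ 0.62  0.57 -0.01] op 0.472 gf 61.3 q [0.13 0.45 1.46 0.   1.22 1.09]
```

Call:
{"method": "servo_tool", "body": {"series": "1 0 0 -0.002 0 0 0; 1 0 0 -0.002 0 0 -6; 1 0 0 -0.002 0 0 -12; 1 0 0 -0.002 0 0 -18; 1 0 0 -0.002 0 0 -24; 1 0 0 -0.002 0 0 -30; 1 0 0 -0.002 0 0 -36; 1 0 0 -0.002 0 0 -42; 1 0 0 -0.002 0 0 -48; 1 0 0 -0.002 0 0 -54; 1 0 0 -0.002 0 0 -60; 1 0 0 -0.002 0 0 -60"}}

```text
time_s: 4.35
eef_pos: [0.6259, 0.2008, 0.1607]
eef_rot: [0.0, 0.674, 0.739, 0.001]
wrist_force: [-1.7, 3.5, 1.7]
opening: 0.474
grasp_force: 61.3
```

```bash
python3 -c "
from h import *
st()
t=cam('top'); s=cam('scene')
a=cv2.resize(t['img'][195:255,225:295,::-1],(400,340),interpolation=2);b=cv2.resize(s['img'][205:265,280:350,::-1],(400,340),interpolation=2)
cv2.imwrite('pics/k3.png',np.hstack([a,b]))"
```

```text
t 4.35 p [0.6259 0.2008 0.1607] yaw 95.26 zax [ 0.001  0.001 -1.   ] F [-1.7  3.5  1.7] T [0.5  0.36 0.12] op 0.474 gf 61.3 q [0.13 0.45 1.46 0.   1.23 0.04]
```

View pics/k3.png

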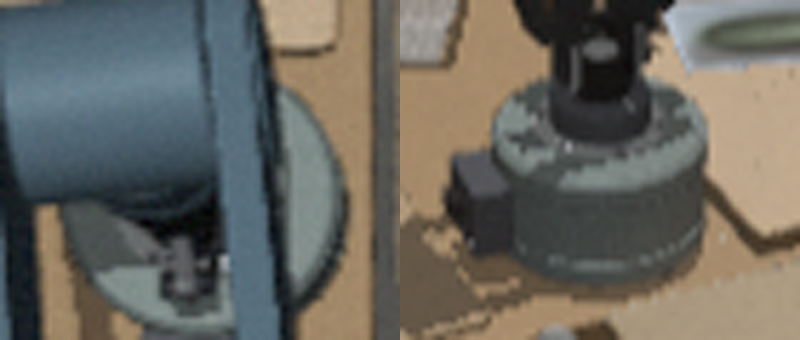

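The wrist torque is low and a bright bar shows at scene crop (630,105). The cap seems to be turning with the gripper, so I continue the remaining 65°.

Call:
{"method": "servo_tool", "body": {"series": "1 0 0 0 0 0 -6; 1 0 0 0 0 0 -12; 1 0 0 0 0 0 -18; 1 0 0 0 0 0 -24; 1 0 0 0 0 0 -30; 1 0 0 0 0 0 -36; 1 0 0 0 0 0 -42; 1 0 0 0 0 0 -48; 1 0 0 0 0 0 -54; 1 0 0 0 0 0 -60; 1 0 0 0 0 0 -65; 1 0 0 0 0 0 -65"}}

```text
time_s: 5.45
eef_pos: [0.6263, 0.2009, 0.1607]
eef_rot: [0.001, 0.173, 0.985, 0.001]
wrist_force: [-1.6, 4.6, 3.2]
opening: 0.472
grasp_force: 61.4
```

```bash
python3 -c "
from h import *
st()
t=cam('top'); s=cam('scene')
c=ray(s,280+230*70/400-.5,205+105*60/340-.5,.1285);print('prev bar',c,np.degrees(np.arctan2(c[1]-.2005,c[0]-.626)))
a=cv2.resize(t['img'][195:255,225:295,::-1],(400,340),interpolation=2);b=cv2.resize(s['img'][205:265,280:350,::-1],(400,340),interpolation=2)
cv2.imwrite('pics/k4.png',np.hstack([a,b]))"
```

```text
t 5.45 p [0.6263 0.2009 0.1607] yaw 160.06 zax [ 0.002  0.001 -1.   ] F [-1.6  4.6  3.2] T [0.7  0.15 0.18] op 0.472 gf 61.4 q [ 0.13  0.45  1.46  0.    1.23 -1.09]
prev bar [0.63580385 0.17509831 0.1285    ] -68.89576066222772
```

View pics/k4.png

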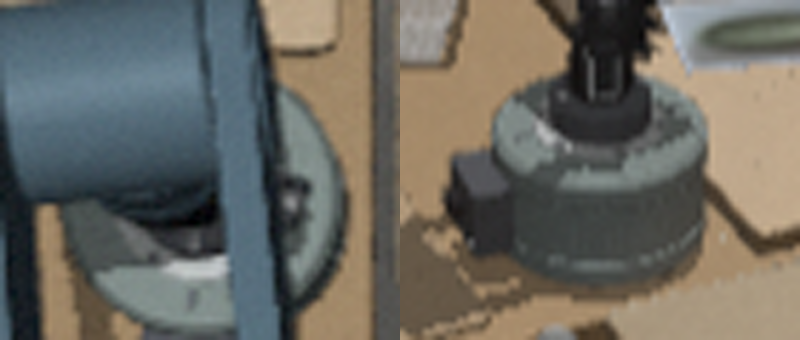

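The bar measured at -69° where -69° was predicted, so the cap follows without slipping and is now aligned. I lift it gently.

Call:
{"method": "servo_tool", "body": {"series": "1 0 0 -0.003 0 0 0; 1 0 0 -0.006 0 0 0; 1 0 0 -0.009 0 0 0; 1 0 0 -0.012 0 0 0; 1 0 0 -0.012 0 0 0"}}

```text
time_s: 5.97
eef_pos: [0.6254, 0.2009, 0.1709]
eef_rot: [-0.001, 0.175, 0.985, 0.0]
wrist_force: [1.2, 6.2, -2.1]
opening: 0.474
grasp_force: 61.5
```

```bash
python3 -c "
from h import *
st()"
```

```text
t 5.97 p [0.6254 0.2009 0.1709] yaw 159.8 zax [-0.001  0.001 -1.   ] F [ 1.2  6.2 -2.1] T [ 1.09 -0.15  0.05] op 0.474 gf 61.5 q [ 0.13  0.44  1.46  0.    1.25 -1.09]
```

Call:
{"method": "servo_tool", "body": {"series": "1 0 0 -0.005 0 0 0; 1 0 0 -0.01 0 0 0; 1 0 0 -0.02 0 0 0; 1 0 0 -0.035 0 0 0; 1 0 0 -0.055 0 0 0; 1 0 0 -0.07 0 0 0; 1 0 0 -0.07 0 0 0"}}

```text
time_s: 6.55
eef_pos: [0.6277, 0.1997, 0.2463]
eef_rot: [0.003, 0.175, 0.985, 0.0]
wrist_force: [1.0, -0.3, -1.3]
opening: 0.476
grasp_force: 61.8
```

```bash
python3 -c "
from h import *
st()
for n,b in (('top',(390,245,455,305)),('scene',(310,315,372,370))):
  c=cam(n); h=cv2.cvtColor(c['img'],cv2.COLOR_RGB2HSV)
  if n=='top': print(h[275,421],h[290,390]); 
  else: print(h[343,341])
  m=np.zeros((480,640),np.uint8); x0,y0,x1,y1=b; m[y0:y1,x0:x1]=((h[y0:y1,x0:x1,0]>=22)&(h[y0:y1,x0:x1,0]<=32)&(h[y0:y1,x0:x1,1]>90)).astype(np.uint8)
  cn=max(cv2.findContours(m,0,1)[0],key=cv2.contourArea)
  W=np.array([ray(c,*p[0],.012)[:2] for p in cn]); (x,y),r=cv2.minEnclosingCircle(W.astype(np.float32)); print(n,x,y,r)
mv([.491,-.3,.24],down(160))
"
```

```text
t 6.55 p [0.6277 0.1997 0.2463] yaw 159.87 zax [ 0.006 -0.    -1.   ] F [ 1.  -0.3 -1.3] T [ 0.03 -0.03  0.03] op 0.476 gf 61.8 q [ 0.13  0.37  1.4  -0.    1.37 -1.09]
[ 28  91 190] [ 17  94 160]
top 0.5019739866256714 -0.30402708053588867 0.06066938862204552
[ 20 107 222]
scene 0.4757096767425537 -0.28609639406204224 0.06681863963603973
shift [-0.0447 -0.5156  0.0024] turn [-0.02  0.07 -0.08]
```

Call:
{"method": "servo_tool", "body": {"series": "1 -0.003 -0.02 0.002 0 0 0; 1 -0.007 -0.06 0.002 0 0 0; 1 -0.01 -0.1 0.002 0 0 0; 1 -0.014 -0.14 0.002 0 0 0; 1 -0.017 -0.18 0.002 0 0 0; 1 -0.02 -0.22 0.002 0 0 0; 1 -0.024 -0.26 0.002 0 0 0; 1 -0.027 -0.3 0.002 0 0 0; 1 -0.03 -0.34 0.002 0 0 0; 1 -0.034 -0.38 0.002 0 0 0; 1 -0.037 -0.42 0.002 0 0 0; 1 -0.04 -0.46 0.002 0 0 0"}}

```text
time_s: 7.65
eef_pos: [0.5043, -0.2472, 0.2381]
eef_rot: [-0.001, 0.174, 0.985, 0.0]
wrist_force: [1.2, 0.2, -3.1]
opening: 0.473
grasp_force: 61.8
```

```bash
python3 -c "
from h import *
st()
for n in('top','scene'):
  P=pts(cam(n)); c=np.array([.488,-.3])
  for i in range(4):
    k=P[(np.hypot(P[...,0]-c[0],P[...,1]-c[1])<.072)&(P[...,2]>.009)&(P[...,2]<.017)]; c=(k.min(0)[:2]+k.max(0)[:2])/2; print(n,c,k.max(0)-k.min(0),len(k))
mv([.488,-.3,.12],down(160))
"
```

```text
t 7.65 p [ 0.5043 -0.2472  0.2381] yaw 159.95 zax [-0.003  0.001 -1.   ] F [ 1.2  0.2 -3.1] T [-0.03 -0.04  0.01] op 0.473 gf 61.8 q [-0.67  0.17  1.66 -0.    1.32 -1.89]
top [ 0.46951265 -0.29891631] [0.10433592 0.1345852  0.00797897] 392
top [ 0.46003305 -0.30010314] [0.09179518 0.13221155 0.00797897] 386
top [ 0.44559923 -0.30870366] [0.06292755 0.11501051 0.00797897] 383
top [ 0.44559923 -0.3138592 ] [0.06292755 0.12532159 0.00797897] 384
scene [ 0.48554578 -0.29878249] [0.13841496 0.1392058  0.00799004] 1165
scene [ 0.48532505 -0.29832797] [0.13885642 0.14011486 0.00799004] 1172
scene [ 0.48532505 -0.29832797] [0.13885642 0.14011486 0.00799004] 1173
scene [ 0.48532505 -0.29832797] [0.13885642 0.14011486 0.00799004] 1173
shift [-0.0028 -0.0511  0.1183] turn [-0.12 -0.13 -0.4 ]
```

Call:
{"method": "servo_tool", "body": {"series": "1 -0.003 -0.02 0.02 0 0 0; 1 -0.003 -0.037 0.05 0 0 0; 1 -0.003 -0.05 0.085 0 0 0; 1 -0.003 -0.05 0.105 0 0 0; 1 -0.003 -0.05 0.118 0 0 0; 1 -0.003 -0.05 0.118 0 0 0; 1 -0.003 -0.05 0.118 0 0 0"}}

```text
time_s: 8.33
eef_pos: [0.4917, -0.2928, 0.1211]
eef_rot: [-0.001, 0.173, 0.985, 0.001]
wrist_force: [-0.2, 0.4, -0.5]
opening: 0.471
grasp_force: 62.1
```

```bash
python3 -c "
from h import *
st()
mv([.487,-.299,.069],down(160))
"
```

```text
t 8.33 p [ 0.4917 -0.2928  0.1211] yaw 160.04 zax [-0.002  0.002 -1.   ] F [-0.2  0.4 -0.5] T [-0.    0.01  0.07] op 0.471 gf 62.1 q [-0.74  0.33  1.72  0.    1.1  -1.97]
shift [ 0.0022 -0.0075  0.0521] turn [ 0.05 -0.11  0.04]
```

Call:
{"method": "servo_tool", "body": {"series": "1 0.002 -0.007 0.02 0 0 0; 1 0.002 -0.007 0.036 0 0 0; 1 0.002 -0.007 0.044 0 0 0; 1 0.002 -0.007 0.048 0 0 0; 1 0.002 -0.007 0.05 0 0 0; 1 0.002 -0.007 0.052 0 0 0; 1 0.002 -0.007 0.052 0 0 0"}}

```text
time_s: 8.92
eef_pos: [0.4883, -0.2998, 0.0706]
eef_rot: [0.001, 0.173, 0.985, -0.0]
wrist_force: [-0.4, 0.2, -2.3]
opening: 0.468
grasp_force: 62.1
```

```bash
python3 -c "
from h import *
st()
"
```

```text
t 8.92 p [ 0.4883 -0.2998  0.0706] yaw 160.05 zax [ 0.001 -0.001 -1.   ] F [-0.4  0.2 -2.3] T [ 0.02 -0.02 -0.02] op 0.468 gf 62.1 q [-0.76  0.41  1.73  0.    1.   -1.98]
```

Call:
{"method": "servo_tool", "body": {"series": "1 0 0 0.001 0 0 0; 1 0 0 0.002 0 0 0; 1 0 0 0.003 0 0 0; 1 0 0 0.003 0 0 0"}}

```text
time_s: 9.25
eef_pos: [0.4884, -0.3, 0.0686]
eef_rot: [0.001, 0.173, 0.985, -0.0]
wrist_force: [-2.3, 3.2, 9.0]
opening: 0.471
grasp_force: 63.5
```

```bash
python3 -c "
from h import *
st()
"
```

```text
t 9.25 p [ 0.4884 -0.3     0.0686] yaw 160.04 zax [ 0.001 -0.001 -1.   ] F [-2.3  3.2  9. ] T [ 0.43  0.4  -0.05] op 0.471 gf 63.5 q [-0.76  0.41  1.73  0.    0.99 -1.98]
```

Call:
{"method": "servo_tool", "body": {"series": "1 0 0 -0.001 0 0 0; -1 0 0 -0.001 0 0 0; -1 0 0 -0.001 0 0 0; -1 0 0 -0.001 0 0 0; -1 0 0 -0.001 0 0 0; -1 0 0 -0.001 0 0 0; -1 0 0 -0.015 0 0 0; -1 0 0 -0.04 0 0 0; -1 0 0 -0.08 0 0 0; -1 0 0 -0.12 0 0 0; -1 0 0 -0.15 0 0 0; -1 0 0 -0.15 0 0 0"}}

```text
time_s: 10.25
eef_pos: [0.4907, -0.3023, 0.2247]
eef_rot: [0.005, 0.173, 0.985, -0.004]
wrist_force: [-0.3, -0.2, 0.6]
opening: 0.998
grasp_force: 0.0
```

```bash
python3 -c "
from h import *
st()
for n in('top','scene'):
  c=cam(n);P=pts(c);z=P[...,2]
  r=np.hypot(P[...,0]-.488,P[...,1]+.3)
  k=P[(r<.05)&(z>.06)&(z<.085)];print(n,'knob',k.mean(0),len(k))
  k=P[(r<.06)&(z>.03)&(z<.042)];print(n,'capdisc',(k.min(0)+k.max(0))/2,len(k))
  # wand
  h=cv2.cvtColor(c['img'],cv2.COLOR_RGB2HSV)
  d=np.array([.4958,-.0447]);w=(np.hypot(P[...,0]-d[0],P[...,1]-d[1])<.11)&(z>.055)&(z<.11)
  g=w&(h[...,1]<70)&(z>.076); q=P[g]; print(n,'wand',len(q),np.median(q[:,2]))
  if len(q)>30:
    x=q[:,:2].astype(np.float32); (ct,wh,an)=cv2.minAreaRect(x); print(ct,wh,an)
  o=w&(h[...,1]>110)&(z>.078); q=P[o]; print('prongs',len(q),q.mean(0))
  if len(q)>8:
    x=q[:,:2].astype(np.float32); print(cv2.minAreaRect(x))
  save(c,f'pics/{n}5.png')
a=cv2.resize(cv2.imread('pics/top5.png')[245:300,300:375],(400,300),interpolation=2);b=cv2.resize(cv2.imread('pics/scene5.png')[255:320,270:350],(400,300),interpolation=2)
a2=cv2.resize(cv2.imread('pics/top5.png')[245:305,380:460],(400,300),interpolation=2);b2=cv2.resize(cv2.imread('pics/top5.png')[200:260,220:300],(400,300),interpolation=2)
cv2.imwrite('pics/m5.png',np.vstack([np.hstack([a,b]),np.hstack([a2,b2])]))
"
```

```text
t 10.25 p [ 0.4907 -0.3023  0.2247] yaw 160.04 zax [ 0.009 -0.009 -1.   ] F [-0.3 -0.2  0.6] T [-0.04 -0.06  0.03] op 0.998 gf 0.0 q [-0.76  0.21  1.64 -0.    1.28 -1.98]
top knob [ 0.49296907 -0.28929975  0.06800457] 44
top capdisc [ 0.49064472 -0.28986328  0.03596086] 71
top wand 395 0.08573287358354631
(0.4957467019557953, -0.04492364078760147) (0.152055561542511, 0.025072526186704636) 75.23332977294922
prongs 67 [ 0.49820604 -0.04472935  0.08578202]
((0.4965933561325073, -0.043497417122125626), (0.08742743730545044, 0.05510857328772545), 74.95890808105469)
scene knob [ 0.48662898 -0.3023719   0.06789299] 138
scene capdisc [ 0.48778028 -0.30240861  0.03608239] 182
scene wand 219 0.08650596897787499
(0.4933083653450012, -0.04769435524940491) (0.15211611986160278, 0.02568894997239113) 74.39620971679688
prongs 49 [ 0.49389571 -0.04531864  0.08466663]
((0.49525707960128784, -0.043355539441108704), (0.0825289636850357, 0.05502450466156006), 74.59654235839844)
```

View pics/m5.png

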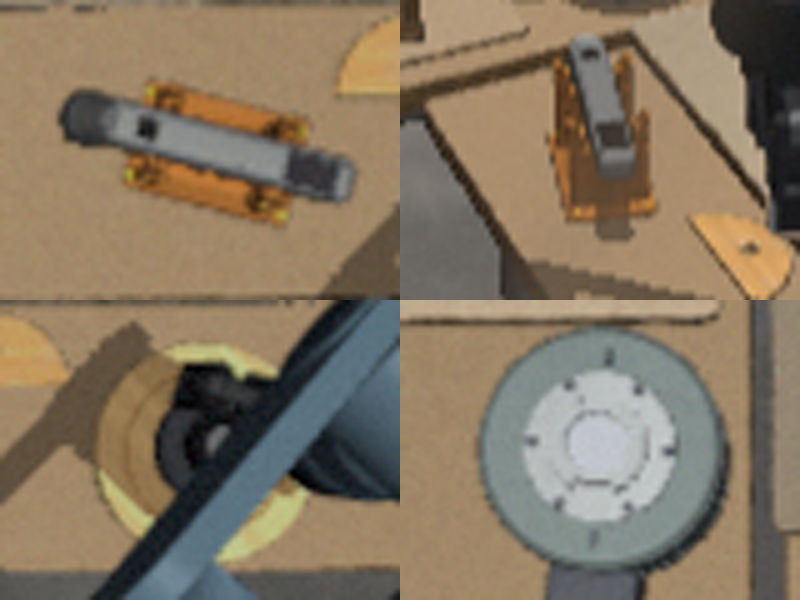

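The cap stands on the bat, upright and inside its rim (lower left tile). The port is open with its pale disc at top (260,229.6), and the wand lies in its cradle, head towards +y.

```bash
python3 -c "
from h import *
mv([.4958,-.0425,.17],down(74.9))
for n in('top','scene'):
  c=cam(n);P=pts(c); z=P[...,2]
  r=np.hypot(P[...,0]-.626,P[...,1]-.2)
  for a,b in((.110,.1195),(.1195,.126)):
    k=P[(r<.045)&(z>a)&(z<b)]; print(n,a,len(k),(k.min(0)+k.max(0))/2,k.max(0)-k.min(0),np.median(k,0))
"
```

```text
shift [0.0813 0.2449 0.0479] turn [8.000e-02 2.300e-01 8.513e+01]
top 0.11 146 [0.62463848 0.20061355 0.11489544] [0.05992514 0.06303165 0.00915255] [0.62724198 0.20007529 0.11657892]
top 0.1195 131 [0.62786733 0.20090689 0.12274111] [0.05152464 0.05958287 0.00646691] [0.62644606 0.20091073 0.12244357]
scene 0.11 39 [0.62067832 0.20424896 0.11501992] [0.04682043 0.06011917 0.00863986] [0.62208709 0.20102299 0.11752873]
scene 0.1195 70 [0.62599138 0.20044093 0.12275665] [0.05218001 0.05877365 0.00635496] [0.62316148 0.20185364 0.122498  ]
```

Call:
{"method": "servo_tool", "body": {"series": "-1 0.01 0.03 0 0 0 7.1; -1 0.02 0.06 0.01 0 0 14.2; -1 0.03 0.09 0.01 0 0 21.3; -1 0.04 0.12 0.02 0 0 28.4; -1 0.05 0.15 0.02 0 0 35.5; -1 0.06 0.18 0.03 0 0 42.6; -1 0.07 0.21 0.03 0 0 49.7; -1 0.078 0.235 0.04 0 0 56.8; -1 0.081 0.245 0.045 0 0 63.9; -1 0.081 0.245 0.048 0 0 71; -1 0.081 0.245 0.048 0 0 78.1; -1 0.081 0.245 0.048 0 0 85.1"}}

```text
time_s: 11.45
eef_pos: [0.4937, -0.0407, 0.1664]
eef_rot: [-0.002, 0.795, 0.606, -0.001]
wrist_force: [-0.6, -0.2, -0.1]
opening: 0.999
grasp_force: 0.0
```

Call:
{"method": "servo_tool", "body": {"series": "-1 0 0 0 0 0 0; -1 0 0 0 0 0 0"}}

```text
time_s: 11.62
eef_pos: [0.4942, -0.0414, 0.1672]
eef_rot: [-0.001, 0.793, 0.61, -0.001]
wrist_force: [0.1, 0.4, 0.4]
opening: 1.004
grasp_force: 0.0
```

```bash
python3 -c "
from h import *
st()
mv([.4958,-.0425,.081],down(74.9))
"
```

```text
t 11.62 p [ 0.4942 -0.0414  0.1672] yaw 75.14 zax [-0.003  0.001 -1.   ] F [0.1 0.4 0.4] T [-0.06 -0.01 -0.04] op 1.004 gf 0.0 q [-0.32  0.11  1.88 -0.    1.15 -0.06]
shift [-0.0007  0.0021  0.0862] turn [-0.18 -0.01  0.24]
```

Call:
{"method": "servo_tool", "body": {"series": "-1 0 0.0015 0.02 0 0 0; -1 0 0.0015 0.045 0 0 0; -1 0 0.0015 0.065 0 0 0; -1 0 0.0015 0.08 0 0 0; -1 0 0.0015 0.086 0 0 0; -1 0 0.0015 0.086 0 0 0; 1 0 0.0015 0.086 0 0 0; 1 0 0.0015 0.086 0 0 0; 1 0 0.0015 0.086 0 0 0; 1 0 0.0015 0.086 0 0 0; 1 0 0.0015 0.086 0 0 0; 1 0 0.0015 0.086 0 0 0"}}

```text
time_s: 12.62
eef_pos: [0.4974, -0.0423, 0.0837]
eef_rot: [0.001, 0.794, 0.608, 0.001]
wrist_force: [-0.7, -0.6, 5.8]
opening: 0.29
grasp_force: 59.9
```

Call:
{"method": "servo_tool", "body": {"series": "1 0 0 0 0 0 0; 1 0 0 0 0 0 0; 1 0 0 0 0 0 0"}}

```text
time_s: 12.87
eef_pos: [0.4974, -0.0423, 0.0837]
eef_rot: [0.001, 0.794, 0.608, 0.0]
wrist_force: [-1.3, 0.9, 6.0]
opening: 0.292
grasp_force: 59.9
```

```bash
python3 -c "
from h import *
st()
"
```

```text
t 12.87 p [ 0.4974 -0.0423  0.0837] yaw 74.94 zax [ 0.001 -0.001 -1.   ] F [-1.3  0.9  6. ] T [0.07 0.2  0.04] op 0.292 gf 59.9 q [-0.32  0.25  1.92 -0.    0.97 -0.06]
```

Call:
{"method": "servo_tool", "body": {"series": "1 0 0 -0.005 0 0 0; 1 0 0 -0.015 0 0 0; 1 0 0 -0.03 0 0 0; 1 0 0 -0.05 0 0 0; 1 0 0 -0.075 0 0 0; 1 0 0 -0.1 0 0 0; 1 0 0 -0.12 0 0 0; 1 0 0 -0.13 0 0 0; 1 0 0 -0.13 0 0 0; 1 0 0 -0.13 0 0 0"}}

```text
time_s: 13.7
eef_pos: [0.4965, -0.042, 0.2127]
eef_rot: [0.0, 0.794, 0.608, 0.0]
wrist_force: [-0.9, -0.3, -1.1]
opening: 0.29
grasp_force: 59.0
```

```bash
cat >> h.py <<'E'
def wandpts(c,lo=.02):
    # cloud of the grey wand near the gripper's grasp, in tool frame
    o,p,r=obs(); P=pts(c).reshape(-1,3); h=cv2.cvtColor(c['img'],cv2.COLOR_RGB2HSV).reshape(-1,3)
    T=r.inv().apply(P-p); return P,T,h
E
python3 -c "
from h import *
st()
for n in('top','scene'):
  c=cam(n);P,T,h=wandpts(c)
  m=(abs(T[:,0])<.12)&(abs(T[:,1])<.03)&(T[:,2]>-.02)&(T[:,2]<.08)
  for x in np.arange(-.1,.12,.01):
    k=m&(T[:,0]>x)&(T[:,0]<=x+.01)
    if k.sum()>3: print(n,round(x+.005,3),k.sum(),'zmin',T[k,2].min().round(4),'zmax',T[k,2].max().round(4),'y',T[k,1].min().round(4),T[k,1].max().round(4))
  save(c,f'pics/{n}6.png')
a=cv2.resize(cv2.imread('pics/top6.png')[230:305,290:390],(400,300),interpolation=2);b=cv2.resize(cv2.imread('pics/scene6.png')[205:325,245:405],(400,300),interpolation=2)
cv2.imwrite('pics/m6.png',np.hstack([a,b]))
"
```

```text
t 13.7 p [ 0.4965 -0.042   0.2127] yaw 74.93 zax [ 0. -0. -1.] F [-0.9 -0.3 -1.1] T [-0.04 -0.02 -0.  ] op 0.29 gf 59.0 q [-0.32  0.05  1.84 -0.    1.25 -0.06]
top 0.065 17 zmin -0.004 zmax 0.024 y -0.0107 0.0152
top 0.075 35 zmin 0.0007 zmax 0.0469 y -0.0127 0.0175
top 0.085 30 zmin 0.0222 zmax 0.0471 y -0.0106 0.0166
top 0.095 5 zmin 0.0405 zmax 0.0436 y -0.0039 0.008
scene -0.085 4 zmin -0.0017 zmax 0.0084 y -0.0069 -0.0003
scene -0.075 45 zmin -0.0069 zmax 0.0185 y -0.0123 0.0105
scene -0.065 17 zmin -0.0056 zmax -0.0004 y -0.0112 0.012
scene -0.055 19 zmin -0.0085 zmax 0.0141 y -0.0128 0.013
scene -0.045 14 zmin -0.0069 zmax 0.002 y -0.0114 0.0115
scene -0.035 20 zmin -0.0076 zmax 0.0142 y -0.0129 0.0133
scene -0.025 14 zmin -0.0065 zmax 0.0012 y -0.0107 0.0116
scene -0.015 33 zmin -0.0191 zmax 0.0141 y -0.0189 0.0242
scene -0.005 67 zmin -0.0196 zmax 0.0213 y -0.0272 0.0277
scene 0.005 21 zmin -0.0143 zmax -0.0009 y -0.0257 0.014
scene 0.015 11 zmin -0.0119 zmax -0.0001 y -0.0079 0.0153
scene 0.025 13 zmin -0.0065 zmax 0.0038 y -0.007 0.0138
scene 0.035 10 zmin -0.0069 zmax -0.0022 y -0.0056 0.0118
scene 0.045 4 zmin -0.0054 zmax -0.0013 y -0.0001 0.0104
scene 0.055 6 zmin -0.0048 zmax -0.0015 y 0.001 0.0114
```

View pics/m6.png

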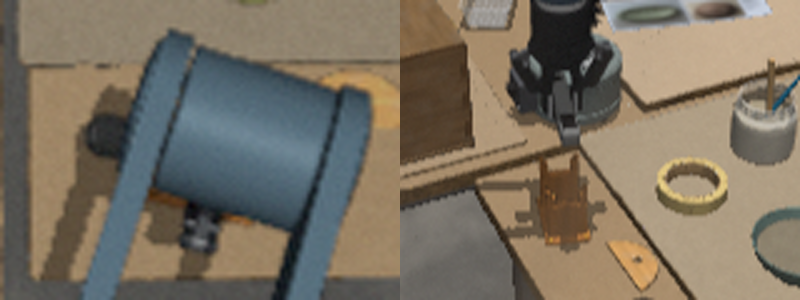

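The wand is held level: its top is at tool z ≈ -2 mm along the whole length. The cradle stands empty. I work out the pointing pose.

```bash
cat >> h.py <<'E'
def point(phi,lens=(.6265,.2005,.217),c=(-.003,0,.0097)):
    s=down(phi)*R.from_euler('y',-25,degrees=True)  # tool y is -wand y
    l=np.array(c)+[.0831,0,.0453]
    return np.array(lens)-s.apply(l),s
def lens(c=(-.003,0,.0097)):
    o,p,r=obs(); return p+r.apply(np.array(c)+[.0831,0,.0453]), r.apply([np.cos(np.radians(65)),0,np.sin(np.radians(65))])
E
python3 -c "
from h import *
for phi in (20,40): print(point(phi)[0],point(phi)[1].as_matrix().round(3).tolist()); mv(*point(phi))
print(lens())
"
```

```text
[0.580125   0.18362088 0.30069865] [[0.852, 0.342, -0.397], [0.31, -0.94, -0.145], [-0.423, 0.0, -0.906]]
shift [ 0.2396  0.0227 -0.0895] turn [ 11.83 -22.98  54.06]
[0.58869475 0.16877763 0.30069865] [[0.694, 0.643, -0.324], [0.583, -0.766, -0.272], [-0.423, 0.0, -0.906]]
shift [ 0.2275  0.0348 -0.0896] turn [  7.47 -24.18  34.4 ]
(array([0.51637103, 0.03562557, 0.15621094]), array([ 0.10753642,  0.40885571, -0.90624109]))
```

Call:
{"method": "servo_tool", "body": {"series": "1 0 0 -0.02 0 0 0; 1 0.02 0.003 -0.045 0.7 -2.4 3.4; 1 0.045 0.007 -0.07 1.5 -4.8 6.9; 1 0.07 0.011 -0.085 2.2 -7.3 10.3; 1 0.095 0.015 -0.09 3 -9.7 13.8; 1 0.12 0.018 -0.09 3.7 -12.1 17.2; 1 0.145 0.022 -0.09 4.5 -14.5 20.6; 1 0.17 0.026 -0.09 5.2 -16.9 24.1; 1 0.19 0.029 -0.09 6 -19.3 27.5; 1 0.21 0.032 -0.09 6.7 -21.8 31; 1 0.222 0.034 -0.09 7.2 -23.2 33; 1 0.2275 0.0348 -0.09 7.5 -24.2 34.4"}}

```text
time_s: 14.8
eef_pos: [0.5894, 0.1705, 0.2993]
eef_rot: [0.075, 0.917, 0.334, -0.205]
wrist_force: [-0.5, -0.0, -1.8]
opening: 0.294
grasp_force: 59.3
```

Call:
{"method": "servo_tool", "body": {"series": "1 0 0 0 0 0 0; 1 0 0 0 0 0 0; 1 0 0 0 0 0 0; 1 0 0 0 0 0 0"}}

```text
time_s: 15.13
eef_pos: [0.5892, 0.1678, 0.3026]
eef_rot: [0.075, 0.918, 0.334, -0.203]
wrist_force: [-0.6, -0.0, -1.9]
opening: 0.288
grasp_force: 59.3
```

```bash
python3 -c "
from h import *
st(); mv(*point(40)); print(lens())
for n in('top','scene'):
  c=cam(n);P,T,h=wandpts(c)
  m=(abs(T[:,0])<.12)&(abs(T[:,1])<.03)&(T[:,2]>-.005)&(T[:,2]<.08)
  for x in np.arange(-.1,.12,.01):
    k=m&(T[:,0]>x)&(T[:,0]<=x+.01)
    if k.sum()>3: print(n,round(x+.005,3),k.sum(),'xmin/max',T[k,0].min().round(4),T[k,0].max().round(4),'zmin',np.median(T[k,2]).round(4),'zmax',T[k,2].max().round(4),'y',T[k,1].min().round(4),T[k,1].max().round(4))
  save(c,f'pics/{n}7.png')
a=cv2.resize(cv2.imread('pics/top7.png')[180:270,210:330],(400,300),interpolation=2);b=cv2.resize(cv2.imread('pics/scene7.png')[165:285,235:395],(400,300),interpolation=2)
cv2.imwrite('pics/m7.png',np.hstack([a,b]))
"
```

```text
t 15.13 p [0.5892 0.1678 0.3026] yaw 39.94 zax [-0.322 -0.272 -0.907] F [-0.6 -0.  -1.9] T [ 0.17 -0.24  0.04] op 0.288 gf 59.3 q [ 0.19  0.51  1.15 -0.22  1.87  1.03]
shift [ 0.001  -0.001   0.0016] turn [ 0.07 -0.04 -0.06]
(array([0.62711059, 0.19949377, 0.21892807]), array([ 1.58891216e-03, -7.31417315e-04, -9.99998470e-01]))
top -0.085 5 xmin/max -0.0815 -0.0802 zmin 0.0044 zmax 0.0079 y -0.0045 0.0099
top -0.075 57 xmin/max -0.0799 -0.0709 zmin 0.0027 zmax 0.0194 y -0.0107 0.0146
top -0.065 30 xmin/max -0.0698 -0.0601 zmin -0.0012 zmax 0.0071 y -0.011 0.0144
top -0.055 26 xmin/max -0.0598 -0.0502 zmin -0.0009 zmax 0.0057 y -0.0106 0.0137
top -0.045 32 xmin/max -0.05 -0.0402 zmin -0.0019 zmax 0.0048 y -0.0109 0.0146
top -0.035 27 xmin/max -0.0393 -0.03 zmin -0.0001 zmax 0.0044 y -0.0102 0.014
top -0.025 34 xmin/max -0.03 -0.0202 zmin -0.0007 zmax 0.0046 y -0.0109 0.0134
top -0.015 49 xmin/max -0.0197 -0.0101 zmin -0.0007 zmax 0.0189 y -0.0172 0.0203
top -0.005 51 xmin/max -0.0099 -0.0 zmin -0.0 zmax 0.0191 y -0.0229 0.0274
top 0.005 28 xmin/max 0.0006 0.01 zmin -0.0006 zmax 0.004
[... 583 characters left out ...]
035 8 xmin/max -0.0398 -0.0308 zmin 0.01 zmax 0.0162 y 0.0103 0.0169
scene -0.025 8 xmin/max -0.0266 -0.02 zmin 0.0038 zmax 0.0162 y 0.0034 0.0159
scene -0.015 20 xmin/max -0.0199 -0.0105 zmin 0.0075 zmax 0.0197 y -0.0177 0.0262
scene -0.005 24 xmin/max -0.0098 -0.0002 zmin 0.004 zmax 0.023 y -0.0245 0.0273
scene 0.005 11 xmin/max 0.0003 0.0082 zmin 0.0029 zmax 0.0187 y -0.029 0.0266
scene 0.045 4 xmin/max 0.0484 0.0496 zmin 0.0106 zmax 0.0181 y 0.0096 0.0116
scene 0.055 37 xmin/max 0.0504 0.0597 zmin 0.0299 zmax 0.0489 y -0.0106 0.0145
scene 0.065 32 xmin/max 0.0603 0.0694 zmin 0.0454 zmax 0.0588 y -0.0116 0.0155
scene 0.075 10 xmin/max 0.0701 0.0745 zmin 0.0496 zmax 0.0541 y -0.0141 0.0175
```

View pics/m7.png

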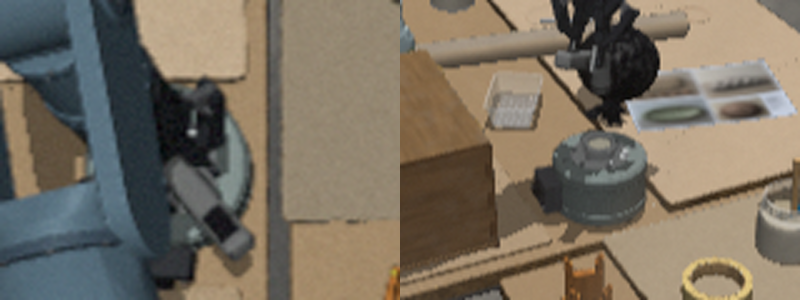

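The wand is over the port, tilted 25° nose down. The lens is within about 2 mm of the port axis, 101 mm up. I trim it and hold for more than two seconds.

Call:
{"method": "servo_tool", "body": {"series": "1 0.0025 -0.001 0.0015 0 0 0; 1 0.0025 -0.001 0.0015 0 0 0; 1 0.0025 -0.001 0.0015 0 0 0; 1 0.0025 -0.001 0.0015 0 0 0; 1 0.0025 -0.001 0.0015 0 0 0; 1 0.0025 -0.001 0.0015 0 0 0; 1 0.0025 -0.001 0.0015 0 0 0; 1 0.0025 -0.001 0.0015 0 0 0; 1 0.0025 -0.001 0.0015 0 0 0; 1 0.0025 -0.001 0.0015 0 0 0; 1 0.0025 -0.001 0.0015 0 0 0; 1 0.0025 -0.001 0.0015 0 0 0"}}

```text
time_s: 16.23
eef_pos: [0.59, 0.1704, 0.3003]
eef_rot: [0.075, 0.918, 0.334, -0.203]
wrist_force: [0.5, 1.4, -1.6]
opening: 0.294
grasp_force: 59.3
```

Call:
{"method": "servo_tool", "body": {"series": "1 0 0 0 0 0 0; 1 0 0 0 0 0 0; 1 0 0 0 0 0 0; 1 0 0 0 0 0 0; 1 0 0 0 0 0 0; 1 0 0 0 0 0 0; 1 0 0 0 0 0 0; 1 0 0 0 0 0 0; 1 0 0 0 0 0 0; 1 0 0 0 0 0 0; 1 0 0 0 0 0 0; 1 0 0 0 0 0 0"}}

```text
time_s: 17.23
eef_pos: [0.5901, 0.1704, 0.3004]
eef_rot: [0.075, 0.918, 0.334, -0.203]
wrist_force: [-1.1, -0.2, -2.2]
opening: 0.291
grasp_force: 59.3
```

Call:
{"method": "servo_tool", "body": {"series": "1 0 0 0 0 0 0; 1 0 0 0 0 0 0; 1 0 0 0 0 0 0; 1 0 0 0 0 0 0; 1 0 0 0 0 0 0; 1 0 0 0 0 0 0; 1 0 0 0 0 0 0; 1 0 0 0 0 0 0; 1 0 0 0 0 0 0; 1 0 0 0 0 0 0; 1 0 0 0 0 0 0; 1 0 0 0 0 0 0"}}

```text
time_s: 18.23
eef_pos: [0.5901, 0.1704, 0.3003]
eef_rot: [0.075, 0.918, 0.334, -0.203]
wrist_force: [-0.5, -0.1, -1.4]
opening: 0.29
grasp_force: 59.3
```

```bash
python3 -c "
from h import *
st(); print(lens((-.005,0,.0097))); mv([.4974,-.0423,.23],down(74.94))
"
```

```text
t 18.23 p [0.5901 0.1704 0.3003] yaw 39.94 zax [-0.322 -0.272 -0.907] F [-0.5 -0.1 -1.4] T [ 0.11 -0.24 -0.01] op 0.29 gf 59.3 q [ 0.19  0.51  1.15 -0.22  1.86  1.04]
(array([0.62663745, 0.2008645 , 0.21753691]), array([ 1.90804162e-03, -8.81893871e-04, -9.99997791e-01]))
shift [-0.1585  0.1033  0.1516] turn [ -7.5   24.2  -34.41]
```

Call:
{"method": "servo_tool", "body": {"series": "1 -0.008 0.005 0.007 -0.4 1.2 -1.7; 1 -0.022 0.014 0.02 -1.1 3.6 -5.2; 1 -0.038 0.025 0.036 -1.8 5.8 -8.3; 1 -0.055 0.036 0.053 -2.6 8.4 -12; 1 -0.071 0.046 0.068 -3.4 10.9 -15.5; 1 -0.087 0.057 0.083 -4.1 13.3 -18.9; 1 -0.103 0.067 0.099 -4.9 15.7 -22.4; 1 -0.119 0.077 0.114 -5.6 18.2 -25.8; 1 -0.135 0.088 0.129 -6.4 20.6 -29.2; 1 -0.147 0.096 0.141 -7 22.5 -32; 1 -0.155 0.101 0.148 -7.4 23.7 -33.7; 1 -0.1585 0.1033 0.1516 -7.5 24.2 -34.4"}}

```text
time_s: 19.23
eef_pos: [0.4962, -0.044, 0.2297]
eef_rot: [-0.0, 0.794, 0.608, 0.0]
wrist_force: [0.9, 0.3, -1.3]
opening: 0.291
grasp_force: 59.3
```

Call:
{"method": "servo_tool", "body": {"series": "1 0 0 0 0 0 0; 1 0 0 0 0 0 0; 1 0 0 0 0 0 0; 1 0 0 0 0 0 0"}}

```text
time_s: 19.57
eef_pos: [0.4978, -0.0418, 0.2302]
eef_rot: [0.0, 0.794, 0.609, 0.0]
wrist_force: [0.2, -0.4, -1.7]
opening: 0.294
grasp_force: 59.3
```

```bash
python3 -c "
from h import *
st(); mv([.4970,-.0423,.13],down(74.94))
"
```

```text
t 19.57 p [ 0.4978 -0.0418  0.2302] yaw 74.97 zax [ 0. -0. -1.] F [ 0.2 -0.4 -1.7] T [-0.06  0.01  0.02] op 0.294 gf 59.3 q [-0.32  0.04  1.82 -0.    1.28 -0.06]
shift [-0.0007 -0.0007  0.1002] turn [0.02 0.01 0.03]
```

Call:
{"method": "servo_tool", "body": {"series": "1 -0.0005 -0.0005 0.02 0 0 0; 1 -0.0005 -0.0005 0.05 0 0 0; 1 -0.0005 -0.0005 0.08 0 0 0; 1 -0.0005 -0.0005 0.105 0 0 0; 1 -0.0005 -0.0005 0.12 0 0 0; 1 -0.0005 -0.0005 0.13 0 0 0; 1 -0.0005 -0.0005 0.137 0 0 0; 1 -0.0005 -0.0005 0.142 0 0 0; 1 -0.0005 -0.0005 0.144 0 0 0; 1 -0.0005 -0.0005 0.144 0 0 0"}}

```text
time_s: 20.4
eef_pos: [0.4973, -0.0427, 0.0863]
eef_rot: [0.0, 0.794, 0.608, 0.0]
wrist_force: [0.2, -0.4, -1.9]
opening: 0.294
grasp_force: 59.4
```

```bash
python3 -c "
from h import *
st()
"
```

```text
t 20.4 p [ 0.4973 -0.0427  0.0863] yaw 74.94 zax [ 0.001 -0.    -1.   ] F [ 0.2 -0.4 -1.9] T [ 0.01  0.03 -0.01] op 0.294 gf 59.4 q [-0.32  0.24  1.92 -0.    0.98 -0.06]
```

Call:
{"method": "servo_tool", "body": {"series": "1 0 0 0.001 0 0 0; 1 0 0 0.002 0 0 0; 1 0 0 0.003 0 0 0; 1 0 0 0.003 0 0 0; 1 0 0 0.003 0 0 0"}}

```text
time_s: 20.82
eef_pos: [0.4974, -0.0429, 0.0837]
eef_rot: [0.001, 0.794, 0.608, 0.0]
wrist_force: [-0.7, -0.8, 3.3]
opening: 0.29
grasp_force: 59.9
```

```bash
python3 -c "
from h import *
st()
"
```

```text
t 20.82 p [ 0.4974 -0.0429  0.0837] yaw 74.93 zax [ 0.001 -0.    -1.   ] F [-0.7 -0.8  3.3] T [0.04 0.17 0.01] op 0.29 gf 59.9 q [-0.32  0.25  1.92  0.    0.97 -0.06]
```

The wand is seated at the same height as before. I release it and lift away.

Call:
{"method": "servo_tool", "body": {"series": "-1 0 0 0 0 0 0; -1 0 0 0 0 0 0; -1 0 0 0 0 0 0; -1 0 0 0 0 0 0; -1 0 0 0 0 0 0; -1 0 0 -0.01 0 0 0; -1 0 0 -0.03 0 0 0; -1 0 0 -0.06 0 0 0; -1 0 0 -0.1 0 0 0; -1 0 0 -0.14 0 0 0; -1 0 0 -0.16 0 0 0; -1 0 0 -0.16 0 0 0"}}

```text
time_s: 21.82
eef_pos: [0.4998, -0.0436, 0.2498]
eef_rot: [0.005, 0.794, 0.608, 0.003]
wrist_force: [0.9, 0.0, 0.5]
opening: 0.998
grasp_force: 0.0
```

Call:
{"method": "servo_tool", "body": {"series": "-1 -0.03 0 0 0 0 0; -1 -0.07 0 0 0 0 0; -1 -0.11 0 0 0 0 0; -1 -0.15 0 0 0 0 0; -1 -0.15 0 0 0 0 0; -1 -0.15 0 0 0 0 0"}}

```text
time_s: 22.32
eef_pos: [0.4569, -0.1891, 0.2426]
eef_rot: [-0.0, 0.795, 0.607, -0.0]
wrist_force: [-0.0, 0.7, 0.4]
opening: 0.997
grasp_force: 0.0
```

```bash
python3 -c "
from h import *
st()
t=cam('top');s=cam('scene')
f=lambda c,u,v,w,h:cv2.resize(c['img'][v:v+h,u:u+w,::-1],(400,300),interpolation=2)
cv2.imwrite('pics/end.png',np.vstack([np.hstack([f(t,220,200,240,110),f(s,270,200,140,140)]),np.hstack([f(t,300,245,80,60),f(s,300,300,100,75)])]))
"
```

```text
t 22.32 p [ 0.4569 -0.1891  0.2426] yaw 74.68 zax [-0.001  0.001 -1.   ] F [-0.   0.7  0.4] T [-0.    0.01 -0.  ] op 0.997 gf 0.0 q [-0.63  0.01  1.82  0.    1.31 -0.37]
```

View pics/end.png

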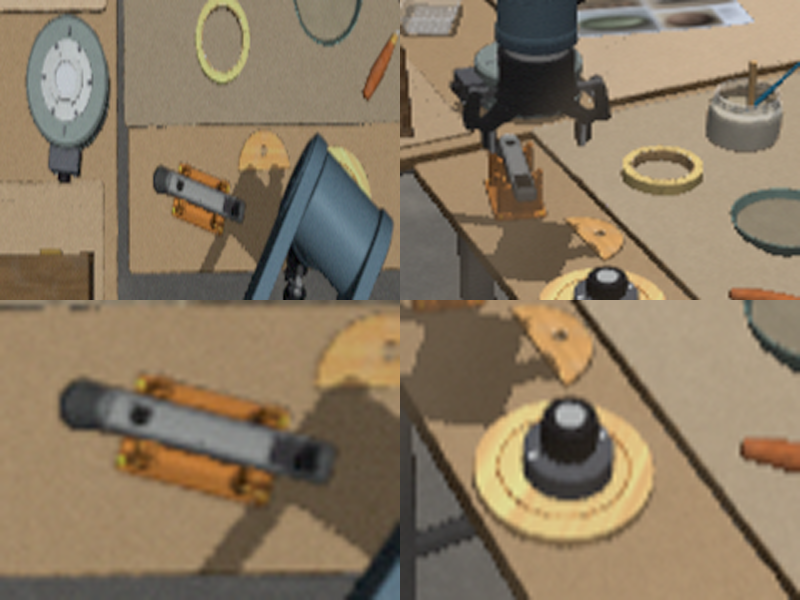

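The wand is back in its cradle and the cap stands knob up in the middle of the bat. The rib, tape and the rest of the scene look undisturbed, and the arm is clear of everything. I hand in.

```bash
python3 -c "
from bench import ctrl
print(ctrl.hand_in())"
```

```text
the job is handed in; nothing more can be done
None
```

The job is handed in (about 22 s used, no verdict returned): the cap stands knob up on the bat, the lens was held about 10 cm above the port disc for about 3 s, and the wand is back in its cradle.

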